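Lock the transport case by its hidden rear slot

TASK

Lock the flat metal transport case for the glass: take the L-shaped lock key, lower it into the bay behind the case, feel along the hidden rear face with the nose of its tongue until it finds the slot, and slide the tongue fully home. Leave the key standing upright in the slot and let go of it; never let it press on that face with more than about 20 N, and leave the flask, the vial and the dish where they stand.

Things in the scene. Friction and masses are not known exactly. Their poses are not given: they have to be found in the camera images.
- case: flat grey metal transport case, fixed, 110 (x) by 270 (y) by 46 mm high, lid shut; origin at the centre of the underside of these 110 mm, z up, x from its front (clasps, carrying handle) to its rear. Its base plate runs on behind it as the bay's floor, a ledge 10 mm above the table, to x = +130 mm. Stiff: no part yields
- bay (a point): middle of the foot of the case's flat upright rear face, on the ledge, at (55, 0, 10) mm in the case's axes, which are its own. The face looks along +x, away from the robot. Behind it is an open-topped bay between two upright cheeks (inner sides at y = +-63 mm, top level with the lid). The lid's edge, 42 to 46 mm above the table, overhangs the face by 7 mm
- slot_end (a point): point at (29, 0, 20) mm in the case's axes, inside the case: the slot's blind end lies at this x, but not at this y. The face has one upright slot, 17 mm wide (y), from the ledge up to 21 mm above it, 26 mm deep. Its middle is anywhere from 35 mm to the right to 35 mm to the left (y) of this point, new each time, hidden from the robot's side and from above
- key_center (a point): middle of the loose L-shaped lock key, 95 mm high, 0.15 to 0.3 kg, standing upright: on the axis of its upright, 47.5 mm above its underside; z up, tongue along -x. Steel upright 14 (x) by 30 mm (y); its top 38 mm are a black grip 16 (x) by 34 mm (y): pinch it there across the 16 mm, clear above the case. It goes in with its axes parallel to the case's
- key_nose (a point): foremost point of the key's tongue, half-way up it: 46 mm along -x from the axis of the upright, 8 mm above the underside. The tongue is 14 mm wide (y), 16 mm high, its nose round (radius 7 mm, upright axis); tongue and upright share one flat underside. Home: nose at the slot's blind end, underside on the ledge
- flask: conical glass flask, 74 mm across, 129 mm high; origin at the centre of its underside; a bystander
- vial: brown vial with a white cap, 38 mm across, 67 mm high; origin at the centre of its underside; a bystander
- dish: round shallow glass dish, 92 mm across, 22 mm high; origin at the centre of its underside; a bystander
There are look-alikes about, which are no part of the job. What is shaped like the part that bears key_center but purple is not meant.

How it is judged:
On the way, in this order (a step that is already met when the one before it is completed fails the run):
1. the key is lifted off the table (height (world z) of key_nose above 0.045 m), for 0.1 s.
2. the nose is in the bay behind the case, low down (x of key_nose in the frame of case between 0.045 and 0.11 m and y of key_nose in the frame of case between -0.063 and 0.063 m and z of key_nose in the frame of case below 0.034 m), for 0.1 s.
At the end, for the whole second after the job is handed in: the key stands upright (within 0.15 rad) on the ledge (underside within about 6 mm of it) with its tongue in the rear slot, the nose within 5 mm of the blind end (at least 21 mm in from the rear face), released and at rest (x of key_nose in the frame of case between 0.024 and 0.034 m and z of key_nose in the frame of case between 0.012 and 0.026 m and y of key_nose in the frame of case between -0.045 and 0.045 m and angle between key_center's own z axis and vertical below 0.15 rad and contact force between the fingers and lock_key below 0.05 N and linear speed of lock_key below 0.02 m/s); the robot touches nothing.
It fails at once if the key presses on the rear face of the case with more than 25 N (contact force between lock_key and lock_bar above 25 N).
It fails at once if a bystander is shifted by more than 30 mm (distance of any of flask, vial, dish from where it was at the start of the episode above 0.03 m).
It fails at once if a bystander is tipped over (angle between any of flask, vial, dish's own z axis and vertical above 0.5 rad).
It also fails if it takes over 72 s, if anything falls off the work surface, if the arm or the gripper's body presses on something with over 40 N, if the wrist force passes 120 N, or if a joint passes its speed limit or range.

ROBOT

A 6-joint arm with a two-finger parallel gripper is mounted at the origin on a cart in front of the work surface, level with it; the furniture and walls round the work are solid. World frame = base frame: x ahead of the robot, y to its left, z up, the work surface at z = 0. Lengths are in m, angles in rad, forces in N, time in s.
With the tool pointing down it reaches from about 0.425 to 0.95 m from the base axis. Payload 14.7 kg.
Tool frame: the origin (TCP) lies where the fingers leave the gripper's body, on its centre line; the fingertips stand 73 mm ahead of it and the grasp point (between the pads) lies arm.grip_depth ahead of it (arm.grip_depth is the distance from the TCP to the grasp point, in m); z points along the fingers, y is the line along which they close (so a half turn about z gives the same grasp; the last joint's range is limited). The gripper opens to 85 mm and grips with 20 to 120 N. Pads are 22 mm wide; open, the fingers measure 114 mm over their backs; the gripper's body (76 mm by 85 mm) begins 54 mm behind the grasp point. The pads swing forward as they close: fully open they stand 13 mm farther back than shut.
Start: joints at [1.257, 0.48, 1.596, -0, 1.065, -0.047], TCP at [0.171, 0.627, 0.304] pointing down, gripper open.
Joint ranges: [-2.75, 2.75], [-0.82, 2.05], [0.23, 2.67], [-1.56, 4.7], [0.09, 2.69], [-2.92, 2.92]. Speed limits (rad/s): [1.89, 1.89, 2.39, 3.01, 3.01, 3.01].

INTERFACE

Orientations are given as a unit quaternion [w, x, y, z].
In Python, from cell import arm gives the robot as it stands.
- The arm moves only by the shell command python3 -m crank 'ROWS' [FORCE]. ROWS is JSON, a list of rows, each a list of 7 numbers: the shift along the world's x, y, z as a fraction of full scale, then the turn, a rotation vector about the world's x, y, z as a fraction of full scale, then the opening, from -1 (shut) to 1 (fully open), so that 0 is half open. In form: [[tx, ty, tz, rx, ry, rz, jaw], ...]. A call has 1 to 20 rows; each row shifts and turns the commanded pose from where the row before left it; what a row does not reach is not made up. Full scale, the value 1, is 0.3 m for a shift and pi rad for a turn. A row lasts 1/12 s, in which the tool goes at most 41.7 mm and 7.16 degrees, less where a joint would pass 70% of its speed; a pose out of reach is approached as far as the arm can. A call with a number of a shift or a turn outside -1 to 1 is refused whole. A call with a gripper value outside its range is refused whole. The fingers move at their own pace and stop on an object; FORCE is the grip in N (left out, the last holds). Time passes only in rows, so rows that do not move let the fingers close. It gives the time, the measured TCP pose, the force, the opening and the grip force at its end, in the units of the state.
- arm.read_state(): the state, without advancing time (a new reading comes with each control period).
- arm.camera(name): name is "scene" or "top"; returns (picture, depth): 480x640x3 uint8, red, green, blue; 480x640 float32, m along the optical axis (not along the pixel's ray), 0 where there is no reading.
- arm.camera_params(name): a dict with "fx", "fy", "cx", "cy" (pixels), "cam_to_world" (4x4, takes a point from camera to world coordinates). Camera axes: x right, y down, z forward; pixel columns grow to the right and rows downward; lengths in m; the calibration is good to about 2 mm. A picture is of the moment at which its call begins. camera_params takes no time and is no camera call.
- arm.finish_job(): hands the job in; it is judged then, once.
The state is a dict: "clock": time; "qpos": joint angles; "joint_vel": joint speeds; "joint_efforts": joint torques, N m; "tcp_pos": TCP position; "orientation": TCP orientation; "ft_force": force on the tool from outside, world axes, zero at the start; "torque": the same for the moment, N m; "gripper_width": opening from 0.0 (shut) to 1.0 (fully open); "gripper_force": force on a finger pad.
Only numpy, scipy, OpenCV 4.12 (cv2) and the standard library are available. Lean on these libraries where they do the work, as an engineer would, in place of code of your own. Each camera call takes 0.05 s, during which the arm holds its last target. There are 200 camera calls.

## Working session

There is one attempt and no reset: what is moved stays moved. The work goes in short steps, Python scripts to look and compute and a shell command to move; the robot and the scene stay as the last step left them, time stands still between calls to the robot, and variables do not carry over. Pictures are saved under pics/ and viewed, at most 10 in all, crops included, and the job is handed in when it is done.

```bash
ls; mkdir -p pics
python3 - <<'E'
from cell import arm
import cv2,numpy as np
for n in("scene","top"):
    p,d=arm.camera(n); cv2.imwrite(f"pics/{n}0.png",p[:,:,::-1]); np.savez(f"/tmp/{n}0.npz",p=p,d=d)
    print(n,arm.camera_params(n))
print(arm.read_state(),arm.grip_depth)
E
```

```text
pics
scene {'fx': 567.81408427728, 'fy': 567.81408427728, 'cx': 317.3238423900064, 'cy': 236.40034775070427, 'cam_to_world': array([[ 0.69937162, -0.48773709,  0.52248624, -0.23874445],
       [-0.71450154, -0.4966556 ,  0.49276847, -0.77671284],
       [ 0.01915426, -0.71794551, -0.69583573,  1.15196103],
       [ 0.        ,  0.        ,  0.        ,  1.        ]])}
top {'fx': 594.220203469196, 'fy': 594.220203469196, 'cx': 322.5578735720505, 'cy': 246.46836369913507, 'cam_to_world': array([[-0.0138644 , -0.99151061,  0.12928454,  0.35167076],
       [-0.99985373,  0.0150423 ,  0.00813885, -0.01437154],
       [-0.01001449, -0.12915279, -0.99157414,  1.64844598],
       [ 0.        ,  0.        ,  0.        ,  1.        ]])}
{'clock': 0.1, 'qpos': array([ 1.25738691e+00,  4.80749781e-01,  1.59681723e+00,  7.39999372e-06,
        1.06508329e+00, -4.66222646e-02]), 'joint_vel': array([ 0.00096198, -0.00062135, -0.00240572,  0.00181572,  0.00071309,
        0.00069126]), 'joint_efforts': array([ 7.01287699e-04, -9.52244854e+01, -4.31044865e+01,  4.59213970e-05,
        5.25031370e-03,  9.59129420e-05]), 'tcp_pos': array([0.17126454, 0.62673199, 0.3033467 ]), 'orientation': array([-9.78674324e-05,  1.33000091e-01,  9.91115884e-01, -5.19701630e-04]), 'ft_force': array([ 0.23966354, -0.40354832,  0.67050407]), 'torque': array([-0.00658661, -0.01781106,  0.01571685]), 'gripper_force': 0.0, 'gripper_width': 0.9980988036627391} 0.0539
```

View pics/scene0.png

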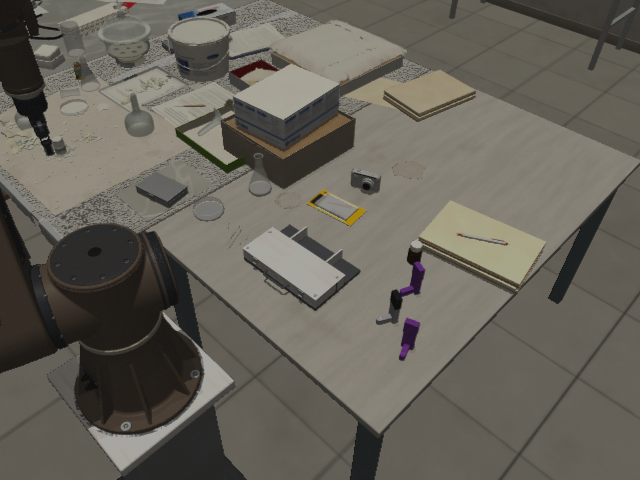

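View pics/top0.png

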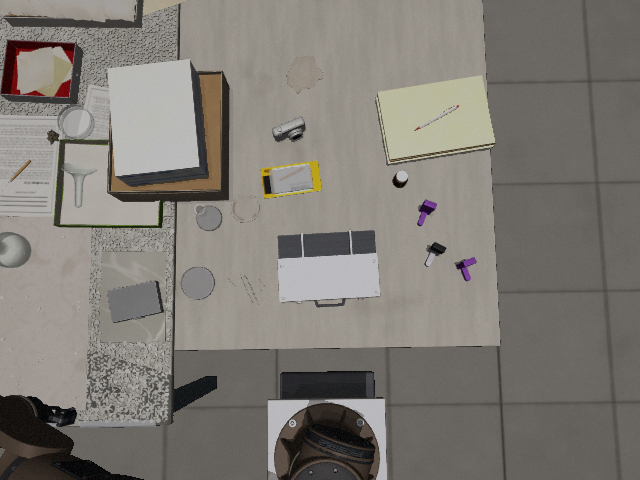

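The key meant is the grey/black one (top ≈ (435,250), scene ≈ (393,305)). The purple ones at top (427,212) and (467,268) are the look-alikes. The case is at top (330,267), with the bay between the cheeks at columns 302–352. The flask is at (208,217), the dish at (198,283) and the vial at (400,179). Next I'll measure and take one crop.

```bash
cat > h.py <<'E'
import numpy as np,cv2
from cell import arm
def cloud(n,d):
    c=arm.camera_params(n); v,u=np.mgrid[:480,:640]
    P=np.stack([(u-c["cx"])/c["fx"]*d,(v-c["cy"])/c["fy"]*d,d],-1)
    T=c["cam_to_world"]; return P@T[:3,:3].T+T[:3,3]
def rect(pts):
    (c,s,a)=cv2.minAreaRect((pts*1000).astype(np.float32)); return np.round(c,1),np.round(s,1),round(a,2)
E
python3 - <<'E'
from h import *
W={}
for n in("scene","top"):
    z=np.load(f"/tmp/{n}0.npz"); p,d=z["p"],z["d"]; W[n]=(p.astype(int),cloud(n,d),d>0)
for n,(p,P,ok) in W.items():
    X,Y,Z=P[...,0],P[...,1],P[...,2]
    roi=ok&(X>.3)&(X<.75)&(Y<.2)&(Y>-.45)
    print(n,"table z",np.median(Z[roi&(abs(Z)<.01)]))
    m=roi&(Z>.038)&(Z<.055)&(p.min(-1)>150)
    l,lab,st,ct=cv2.connectedComponentsWithStats(m.astype(np.uint8)); k=1+np.argmax(st[1:,4]); m=lab==k
    print("lid",rect(P[m][:,:2]),np.median(Z[m]),st[k])
    grey=(np.ptp(p,axis=-1)<30)
    b=(slice(235,275),slice(418,452)) if n=="top" else (slice(280,335),slice(370,408))
    q=np.zeros_like(ok); q[b]=True
    g=q&ok&grey&(Z>.05)&(p.max(-1)<80); print("grip",g.sum(),rect(P[g][:,:2]),np.percentile(Z[g],[5,50,95]))
    t=g&(Z>.085); print("griptop",t.sum(),rect(P[t][:,:2]) if t.sum()>3 else "", P[t].mean(0))
    t=q&ok&(Z>.008)&(Z<.024)&grey; print("tongue",t.sum(),rect(P[t][:,:2]),P[t].mean(0),np.percentile(Z[t],[5,50,95]))
p=np.load("/tmp/scene0.npz")["p"][225:375,340:460]; q=np.load("/tmp/top0.npz")["p"][190:290,390:490]
cv2.imwrite("pics/crop.png",np.hstack([cv2.resize(p,(360,450)),cv2.resize(q,(430,450),interpolation=0)])[:,:,::-1])
E
```

```text
scene table z -0.0016359647234738262
lid (array([481.4, -11.1]), array([127.9, 273.9]), 2.34) 0.04558729109218973 [ 243  227  101   73 3087]
grip 245 (array([ 527.6, -335.6]), array([109.3,  18.9]), 57.26) [0.05390299 0.07950495 0.09674446]
griptop 104 (array([ 529. , -333.7]), array([104.6,  18.8]), 57.5) [ 0.54289699 -0.30987677  0.09228832]
tongue 140 (array([ 572.3, -298.2]), array([132.9,  42.7]), 4.1) [ 0.53714645 -0.29735527  0.0148277 ] [0.00893765 0.01520888 0.02205044]
top table z -0.00018418725241720058
lid (array([510.6, -13.7]), array([183.1, 271.6]), 2.38) 0.04680859778088431 [ 278  230  102   72 4260]
grip 118 (array([ 547.7, -307. ]), array([34.1, 16.5]), 61.18) [0.05929473 0.09370282 0.10126397]
griptop 85 (array([ 547.5, -307.2]), array([33.5, 16.5]), 61.18) [ 0.54762819 -0.30685517  0.09536029]
tongue 108 (array([ 537. , -317.5]), array([107. ,  83.7]), 3.41) [ 0.52830303 -0.30107717  0.01575334] [0.00833618 0.01648822 0.02288222]
```

View pics/crop.png

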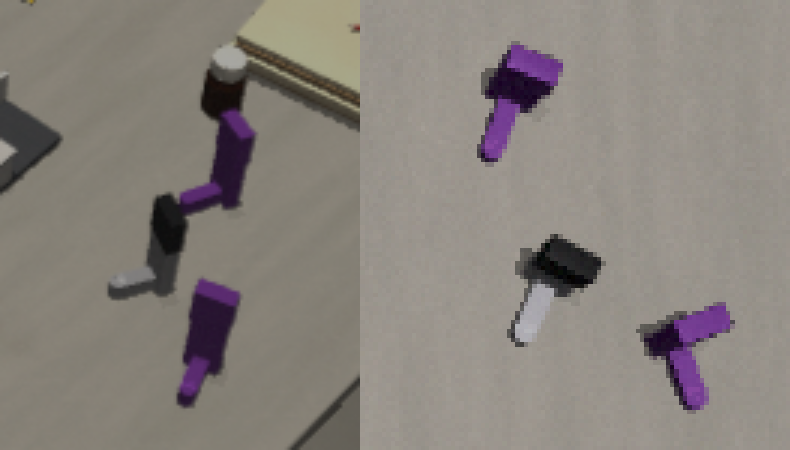

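The crop confirms the grey key with the black grip, tongue pointing toward the robot and left. I'll refine the case edges and neighbours, then move.

```bash
python3 - <<'E'
from h import *
z=np.load("/tmp/top0.npz"); p,d=z["p"].astype(int),z["d"]; P=cloud("top",d); X,Y,Z=P[...,0],P[...,1],P[...,2]
m=(Z>.038)&(Z<.055)&(p.min(-1)>150)&(X>.3)&(X<.75)&(Y<.2)&(Y>-.3)
m=cv2.morphologyEx(m.astype(np.uint8),cv2.MORPH_OPEN,np.ones((7,7)))>0   # drops cheeks/handle
print("lid",rect(P[m][:,:2]))
# edges
cols=np.where(m.any(0))[0][6:-6]
r=[np.where(m[:,c])[0] for c in cols]
F=np.array([P[i[-1],c] for i,c in zip(r,cols)]); R=np.array([P[i[0],c] for i,c in zip(r,cols)])
for e in(F,R): k=np.polyfit(e[:,1],e[:,0],1); print("edge x=%.4f y + %.4f"%tuple(k),"yaw",-np.degrees(np.arctan(k[0])))
# cheeks
for c0,c1 in((295,310),(345,360)):
    q=np.zeros_like(m); q[235:252,c0:c1]=True; q&=(Z>.035)&(Z<.055); print("cheek",q.sum(),P[q].mean(0))
# purple
pu=(p[...,2]>p[...,1]+40)&(p[...,0]>p[...,1]+20)&(Y<-.1)
l,lab,st,_=cv2.connectedComponentsWithStats(pu.astype(np.uint8))
for k in range(1,l):
    if st[k,4]>30: q=P[lab==k]; print("purple",q.min(0).round(3),q.max(0).round(3))
q=P[165:192,390:410]; q=q[q[...,2]>.03]; print("vial",q.mean(0))
w=np.zeros_like(m); w[248:275,418:440]=True; w&=(p.min(-1)>140)&(np.ptp(p,axis=-1)<25)&(Z>.007)&(Z<.03); print("tongue",w.sum(),rect(P[w][:,:2]))
print(cv2.fitLine((P[w][:,:2]*1000).astype(np.float32),2,0,.01,.01).ravel())
q=P[195:235,190:225]; q=q[q[...,2]>.03]; print("flask",q.mean(0),q.max(0))
E
python3 -m crank '[[0.06,-0.13,0,0,0,-0.038,0.3],[0.06,-0.13,0,0,0,-0.038,0.3],[0.06,-0.13,0,0,0,-0.038,0.3],[0.06,-0.13,0,0,0,-0.038,0.3],[0.06,-0.13,0,0,0,-0.038,0.3],[0.06,-0.13,0,0,0,-0.038,0.3],[0.06,-0.13,0,0,0,-0.038,0.3],[0.06,-0.13,0,0,0,-0.038,0.3],[0.06,-0.13,0,0,0,-0.038,0.3],[0.06,-0.13,0,0,0,-0.038,0.3]]' 60
```

```text
lid (array([477.6, -15.6]), array([116.7, 270.4]), 2.44)
edge x=-0.0998 y + 0.4293 yaw 5.6983138604977
edge x=-0.0661 y + 0.5254 yaw 3.7799033783191542
cheek 40 [0.5707673  0.05474905 0.04615647]
cheek 40 [ 0.57064566 -0.07685121  0.04591562]
purple [ 0.652 -0.305  0.087] [ 0.674 -0.272  0.103]
purple [ 0.623 -0.291  0.009] [ 0.658 -0.267  0.03 ]
purple [ 0.465 -0.406  0.003] [ 0.518 -0.369  0.107]
vial [ 0.74527036 -0.21745564  0.05906533]
tongue 73 (array([ 515.5, -298.1]), array([49.9, 41.7]), 22.34)
[ 9.5789528e-01 -2.8711781e-01  5.2180267e+02 -2.9627133e+02]
flask [0.6588325  0.31052515 0.08002218] [0.70494742 0.36413389 1.64844598]
clock: 0.93
tcp_pos: [0.3461, 0.2468, 0.3039]
orientation: [0.0, 0.669, 0.743, 0.0]
ft_force: [1.8, 0.6, -0.1]
gripper_width: 0.65
gripper_force: 0.0
```

```bash
python3 -m crank '[[0.1,-0.09,0,0,0,-0.0367,0.1],[0.1,-0.09,0,0,0,-0.0367,0.1],[0.1,-0.09,0,0,0,-0.0367,0.1],[0.1,-0.09,0,0,0,-0.0367,0.1],[0.1,-0.09,0,0,0,-0.0367,0.1],[0.0156,-0.127,0,0,0,0,0.1],[0.0156,-0.127,0,0,0,0,0.1],[0.0156,-0.127,0,0,0,0,0.1],[0.0156,-0.127,0,0,0,0,0.1],[0.0156,-0.127,0,0,0,0,0.1],[0.0156,-0.127,0,0,0,0,0.1],[0.0156,-0.127,0,0,0,0,0.1],[0.0156,-0.127,0,0,0,0,0.1],[0.0156,-0.127,0,0,0,0,0.1],[0.0156,-0.127,0,0,0,0,0.1],[0.0156,-0.127,0,0,0,0,0.1],[0,0,0,0,0,0,0.1]]'
python3 - <<'E'
from h import *
p,d=arm.camera("scene"); cv2.imwrite("pics/s1.png",cv2.resize(p[150:390,300:500],(500,600))[:,:,::-1])
E
```

```text
clock: 2.35
tcp_pos: [0.5478, -0.3116, 0.3035]
orientation: [0.001, 0.852, 0.523, -0.0]
ft_force: [-2.5, 1.0, 0.3]
gripper_width: 0.547
gripper_force: 0.0
```

View pics/s1.png

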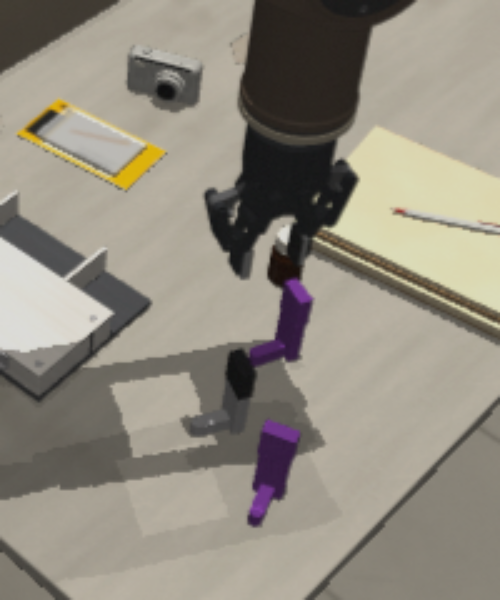

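The gripper hangs above the grey key (crop (240,385)), jaws roughly along its tongue, and the purple keys are clear of it. Descending now.

```bash
python3 -m crank '[[0,0.013,-0.1,0,0,0,0.1],[0,0,-0.1,0,0,0,0.1],[0,0,-0.1,0,0,0,0.1],[0,0,-0.1,0,0,0,0.1],[0,0,-0.1,0,0,0,0.1],[0,0,-0.07,0,0,0,0.1],[0,0,0,0,0,0,0.1],[0,0,0,0,0,0,0.1]]'
python3 - <<'E'
from h import *
p,d=arm.camera("scene"); cv2.imwrite("pics/s2.png",cv2.resize(p[240:340,340:440],(600,600),interpolation=2)[:,:,::-1])
E
```

```text
clock: 3.07
tcp_pos: [0.5469, -0.3005, 0.1323]
orientation: [-0.001, 0.851, 0.525, -0.001]
ft_force: [-0.1, -0.8, 0.7]
gripper_width: 0.545
gripper_force: 0.0
```

View pics/s2.png

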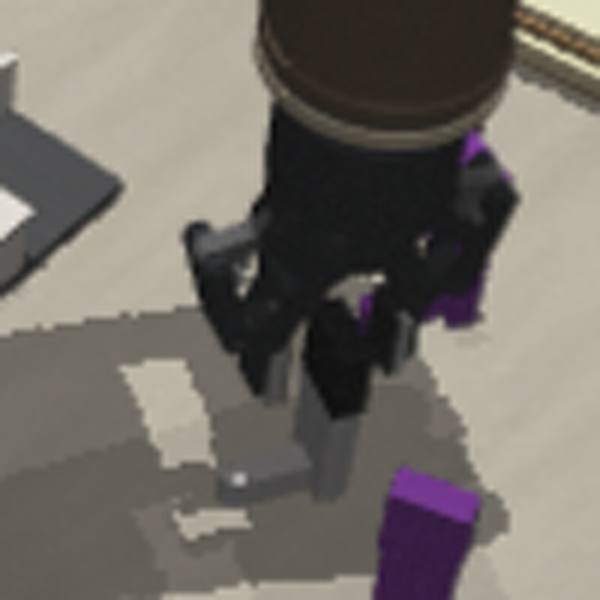

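The grip stands between the fingers but sticks out toward the camera (−y). I'll shift the tool −6 mm in y and close.

```bash
python3 -m crank '[[0.002,-0.021,0,0,0,0,0.1],[0,0,0,0,0,0,0.1],[0,0,0,0,0,0,-0.3],[0,0,0,0,0,0,-0.6],[0,0,0,0,0,0,-1],[0,0,0,0,0,0,-1],[0,0,0,0,0,0,-1],[0,0,0,0,0,0,-1],[0,0,0,0,0,0,-1],[0,0,0,0,0,0,-1]]' 60
python3 -m crank '[[0,0,0,0,0,0,-1],[0,0,0.03,0,0,0,-1],[0,0,0.06,0,0,0,-1],[0,0,0.1,0,0,0,-1],[0,0,0.1,0,0,0,-1],[0,0,0.05,0,0,0,-1],[0,0,0,0,0,0,-1],[0,0,0,0,0,0,-1],[0,0,0,0,0,0,-1]]'
python3 - <<'E'
from h import *
p,d=arm.camera("scene"); cv2.imwrite("pics/s3.png",cv2.resize(p[190:310,330:450],(600,600),interpolation=2)[:,:,::-1])
E
```

```text
clock: 3.95
tcp_pos: [0.5482, -0.3079, 0.1337]
orientation: [0.0, 0.851, 0.525, 0.0]
ft_force: [-1.6, 1.3, 8.3]
gripper_width: 0.181
gripper_force: 58.4
clock: 4.7
tcp_pos: [0.5475, -0.3074, 0.2341]
orientation: [-0.001, 0.851, 0.525, -0.0]
ft_force: [0.2, -0.4, -2.4]
gripper_width: 0.181
gripper_force: 59.0
```

View pics/s3.png

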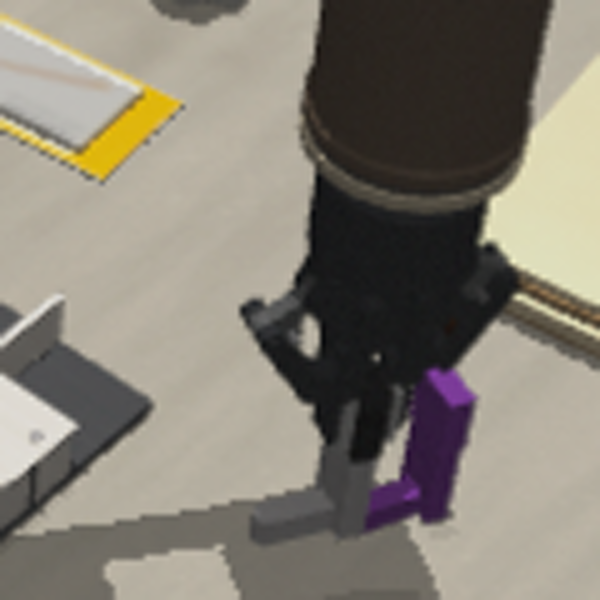

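The key is firmly held and upright. Carrying it above the bay's right end and aligning it to the case (yaw 2.44°).

```bash
python3 -m crank '[[0.0188,0.1074,0,0,0,0.0326,-1],[0.0188,0.1074,0,0,0,0.0326,-1],[0.0188,0.1074,0,0,0,0.0326,-1],[0.0188,0.1074,0,0,0,0.0326,-1],[0.0188,0.1074,0,0,0,0.0326,-1],[0.0188,0.1074,0,0,0,0,-1],[0.0188,0.1074,0,0,0,0,-1],[0.0188,0.1074,0,0,0,0,-1],[0,0,0,0,0,0,-1],[0,0,0,0,0,0,-1],[0,0,0,0,0,0,-1]]'
python3 - <<'E'
from h import *
p,d=arm.camera("scene"); cv2.imwrite("pics/s4.png",cv2.resize(p[200:320,230:390],(800,600),interpolation=2)[:,:,::-1]); print(arm.read_state())
E
```

```text
clock: 5.67
tcp_pos: [0.5927, -0.05, 0.2339]
orientation: [-0.001, 0.69, 0.723, -0.001]
ft_force: [-0.0, 0.5, -2.6]
gripper_width: 0.175
gripper_force: 58.8
{'clock': 5.7167, 'qpos': array([-1.35914656e-01,  4.82419628e-01,  1.79389189e+00, -2.73364931e-04,
        8.66751322e-01, -1.81390251e-01]), 'joint_vel': array([-1.33788268e-02, -4.81938676e-03, -2.02368471e-03, -2.45428605e-04,
        1.57507687e-03, -2.06427322e-06]), 'joint_efforts': array([ 1.87260590e+00, -9.01696944e+01, -3.73231423e+01,  9.64121567e-02,
        2.53601169e-02,  2.35388463e-02]), 'tcp_pos': array([ 0.59271562, -0.05053935,  0.23403781]), 'orientation': array([-5.34316534e-04,  6.90783118e-01,  7.23061639e-01, -5.15471863e-04]), 'ft_force': array([-0.58766624, -0.15191214, -2.90669415]), 'torque': array([-0.03348083, -0.07881273,  0.0380531 ]), 'gripper_force': 58.81189584732056, 'gripper_width': 0.18244442668725422}
```

View pics/s4.png

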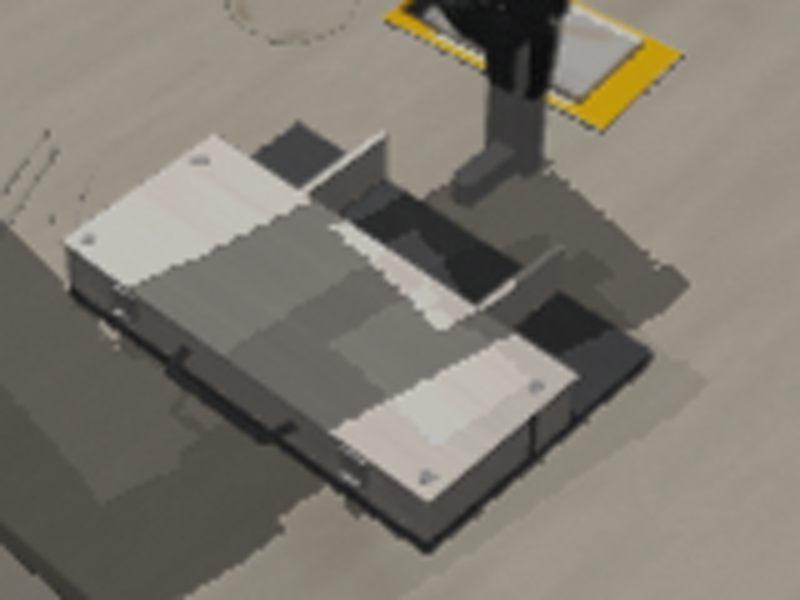

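The key is clear of the lid and cheeks, yaw about 2.6°. Lowering it.

```bash
python3 -m crank '[[0,0,-0.06,0,0,0,-1],[0,0,-0.08,0,0,0,-1],[0,0,-0.07,0,0,0,-1],[0,0,-0.04,0,0,0,-1],[0,0,-0.02,0,0,0,-1],[0,0,-0.01,0,0,0,-1],[0,0,0,0,0,0,-1],[0,0,0,0,0,0,-1],[0,0,0,0,0,0,-1]]'
python3 -m crank '[[0,0,-0.01,0,0,0,-1],[0,0,-0.007,0,0,0,-1],[0,0,0,0,0,0,-1],[0,0,0,0,0,0,-1]]'
python3 - <<'E'
from h import *
p,d=arm.camera("top"); cv2.imwrite("pics/t5.png",cv2.resize(p[190:310,260:420],(800,600),interpolation=2)[:,:,::-1]); print(arm.read_state()["ft_force"])
E
```

```text
clock: 6.47
tcp_pos: [0.5938, -0.0502, 0.1519]
orientation: [0.001, 0.691, 0.723, 0.0]
ft_force: [-0.0, 0.1, -2.1]
gripper_width: 0.176
gripper_force: 58.8
clock: 6.8
tcp_pos: [0.5931, -0.05, 0.1458]
orientation: [-0.0, 0.691, 0.723, -0.0]
ft_force: [-0.8, -0.2, -2.6]
gripper_width: 0.176
gripper_force: 58.8
[ 0.25233497  0.20874915 -2.75398945]
```

View pics/t5.png

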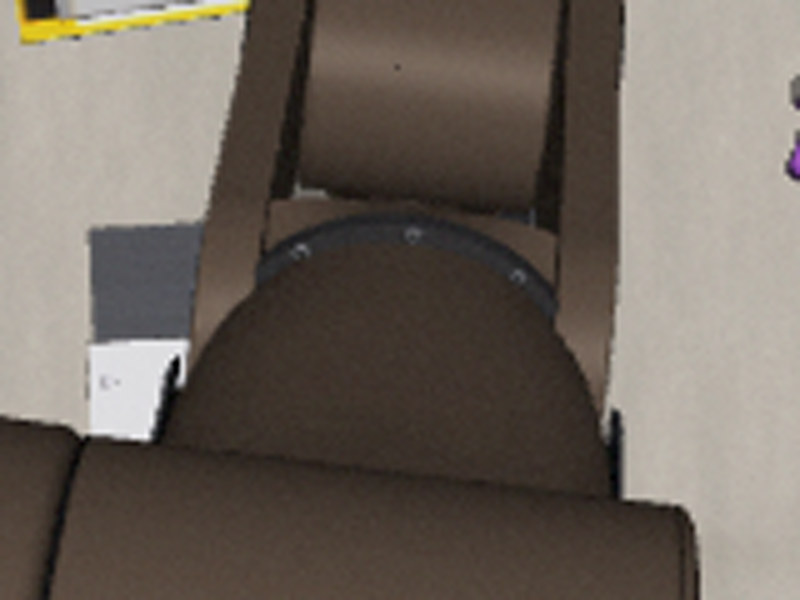

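The arm blocks the top view, so force is the guide from here. No contact yet. Approaching the face in steps.

```bash
python3 -m crank '[[-0.01,0,-0.004,0,0,0,-1],[-0.01,0,0,0,0,0,-1],[-0.01,0,0,0,0,0,-1],[-0.004,0,0,0,0,0,-1],[0,0,0,0,0,0,-1],[0,0,0,0,0,0,-1]]'
python3 -m crank '[[-0.005,0,0,0,0,0,-1],[0,0,0,0,0,0,-1],[0,0,0,0,0,0,-1]]'
```

```text
clock: 7.35
tcp_pos: [0.5829, -0.0501, 0.1447]
orientation: [0.0, 0.691, 0.723, 0.0]
ft_force: [0.0, -0.2, -2.2]
gripper_width: 0.179
gripper_force: 58.9
clock: 7.6
tcp_pos: [0.5814, -0.0501, 0.1446]
orientation: [0.0, 0.691, 0.723, -0.0]
ft_force: [-0.1, 0.1, -2.4]
gripper_width: 0.173
gripper_force: 58.9
```

```bash
python3 -m crank '[[-0.003,0,0,0,0,0,-1],[0,0,0,0,0,0,-1],[0,0,0,0,0,0,-1]]'
python3 -m crank '[[-0.003,0,0,0,0,0,-1],[0,0,0,0,0,0,-1],[0,0,0,0,0,0,-1]]'
```

```text
clock: 7.85
tcp_pos: [0.5805, -0.05, 0.1446]
orientation: [-0.0, 0.691, 0.723, -0.0]
ft_force: [-0.0, -0.1, -2.5]
gripper_width: 0.178
gripper_force: 58.9
clock: 8.1
tcp_pos: [0.5796, -0.05, 0.1446]
orientation: [-0.0, 0.691, 0.723, -0.0]
ft_force: [0.3, 0.4, -2.5]
gripper_width: 0.178
gripper_force: 58.9
```

```bash
for i in 1; do python3 -m crank '[[-0.003,0,0,0,0,0,-1],[0,0,0,0,0,0,-1],[0,0,0,0,0,0,-1]]'; python3 -m crank '[[-0.002,0,0,0,0,0,-1],[0,0,0,0,0,0,-1],[0,0,0,0,0,0,-1]]'; done
```

```text
clock: 8.35
tcp_pos: [0.5787, -0.0501, 0.1446]
orientation: [-0.0, 0.691, 0.723, -0.0]
ft_force: [-0.9, -0.2, -2.7]
gripper_width: 0.176
gripper_force: 58.9
clock: 8.6
tcp_pos: [0.5781, -0.05, 0.1446]
orientation: [-0.0, 0.691, 0.723, 0.0]
ft_force: [0.4, 0.4, -2.6]
gripper_width: 0.18
gripper_force: 58.9
```

```bash
python3 -m crank '[[-0.002,0,0,0,0,0,-1],[0,0,0,0,0,0,-1],[0,0,0,0,0,0,-1]]'; python3 -m crank '[[-0.002,0,0,0,0,0,-1],[0,0,0,0,0,0,-1],[0,0,0,0,0,0,-1]]'
```

```text
clock: 8.85
tcp_pos: [0.5775, -0.05, 0.1446]
orientation: [-0.0, 0.691, 0.723, -0.0]
ft_force: [-0.1, -0.1, -1.7]
gripper_width: 0.182
gripper_force: 58.9
clock: 9.1
tcp_pos: [0.577, -0.0501, 0.1446]
orientation: [0.0, 0.691, 0.723, 0.0]
ft_force: [0.5, -0.9, -1.8]
gripper_width: 0.179
gripper_force: 58.9
```

```bash
python3 -m crank '[[-0.002,0,0,0,0,0,-1],[0,0,0,0,0,0,-1],[0,0,0,0,0,0,-1]]'; python3 -m crank '[[-0.002,0,0,0,0,0,-1],[0,0,0,0,0,0,-1],[0,0,0,0,0,0,-1]]'
```

```text
clock: 9.35
tcp_pos: [0.5768, -0.0501, 0.1447]
orientation: [0.0, 0.691, 0.723, 0.0]
ft_force: [4.1, 1.0, -2.4]
gripper_width: 0.178
gripper_force: 59.0
clock: 9.6
tcp_pos: [0.5765, -0.0501, 0.1449]
orientation: [0.001, 0.691, 0.723, 0.001]
ft_force: [4.8, 0.3, -3.7]
gripper_width: 0.181
gripper_force: 59.0
```

```bash
python3 -m crank '[[-0.002,0,0,0,0,0,-1],[0,0,0,0,0,0,-1],[0,0,0,0,0,0,-1]]'; python3 -m crank '[[-0.002,0,0,0,0,0,-1],[0,0,0,0,0,0,-1],[0,0,0,0,0,0,-1]]'
```

```text
clock: 9.85
tcp_pos: [0.5763, -0.0501, 0.145]
orientation: [0.001, 0.691, 0.723, 0.001]
ft_force: [6.8, 0.5, -2.9]
gripper_width: 0.174
gripper_force: 59.0
clock: 10.1
tcp_pos: [0.5761, -0.0501, 0.1451]
orientation: [0.001, 0.691, 0.723, 0.001]
ft_force: [9.1, 0.4, -3.3]
gripper_width: 0.182
gripper_force: 59.0
```

Contact is at TCP x ≈ 0.577, as predicted, with about 4.5 N per commanded mm. Sliding along the face toward +y.

```bash
M='tcp|ft'; python3 -m crank '[[-0.0002,0.005,0,0,0,0,-1],[-0.0002,0.005,0,0,0,0,-1],[0,0,0,0,0,0,-1]]'|grep -E "$M"; python3 -m crank '[[-0.0002,0.005,0,0,0,0,-1],[-0.0002,0.005,0,0,0,0,-1],[0,0,0,0,0,0,-1]]'|grep -E "$M"; python3 -m crank '[[-0.0002,0.005,0,0,0,0,-1],[-0.0002,0.005,0,0,0,0,-1],[0,0,0,0,0,0,-1]]'|grep -E "$M"
```

```text
tcp_pos: [0.5758, -0.0473, 0.1451]
ft_force: [7.8, -1.5, -2.7]
tcp_pos: [0.5757, -0.0442, 0.1451]
ft_force: [7.2, -1.4, -3.3]
tcp_pos: [0.5756, -0.0412, 0.1451]
ft_force: [7.4, -1.3, -2.1]
```

```bash
M='tcp|ft'; python3 -m crank '[[-0.0002,0.005,0,0,0,0,-1],[-0.0002,0.005,0,0,0,0,-1],[0,0,0,0,0,0,-1]]'|grep -E "$M"; python3 -m crank '[[-0.0002,0.005,0,0,0,0,-1],[-0.0002,0.005,0,0,0,0,-1],[0,0,0,0,0,0,-1]]'|grep -E "$M"; python3 -m crank '[[-0.0002,0.005,0,0,0,0,-1],[-0.0002,0.005,0,0,0,0,-1],[0,0,0,0,0,0,-1]]'|grep -E "$M"; python3 -m crank '[[-0.0002,0.005,0,0,0,0,-1],[-0.0002,0.005,0,0,0,0,-1],[0,0,0,0,0,0,-1]]'|grep -E "$M"
```

```text
tcp_pos: [0.5755, -0.0382, 0.1451]
ft_force: [6.9, -1.6, -2.3]
tcp_pos: [0.5753, -0.0352, 0.1451]
ft_force: [7.0, -1.8, -1.5]
tcp_pos: [0.5752, -0.0322, 0.1451]
ft_force: [7.0, -0.9, -2.4]
tcp_pos: [0.5751, -0.0292, 0.1451]
ft_force: [7.4, -1.8, -2.5]
```

```bash
M='tcp|ft'; python3 -m crank '[[-0.0002,0.005,0,0,0,0,-1],[-0.0002,0.005,0,0,0,0,-1],[0,0,0,0,0,0,-1]]'|grep -E "$M"; python3 -m crank '[[-0.0002,0.005,0,0,0,0,-1],[-0.0002,0.005,0,0,0,0,-1],[0,0,0,0,0,0,-1]]'|grep -E "$M"; python3 -m crank '[[-0.0002,0.005,0,0,0,0,-1],[-0.0002,0.005,0,0,0,0,-1],[0,0,0,0,0,0,-1]]'|grep -E "$M"; python3 -m crank '[[-0.0002,0.005,0,0,0,0,-1],[-0.0002,0.005,0,0,0,0,-1],[0,0,0,0,0,0,-1]]'|grep -E "$M"
```

```text
tcp_pos: [0.5748, -0.0261, 0.145]
ft_force: [6.3, 1.7, -2.2]
tcp_pos: [0.5737, -0.0228, 0.1447]
ft_force: [4.3, 1.5, -0.8]
tcp_pos: [0.5727, -0.0198, 0.1444]
ft_force: [-0.5, -0.9, -2.6]
tcp_pos: [0.573, -0.0168, 0.1445]
ft_force: [-0.6, 0.7, -2.5]
```

The slot is found: the nose starts sinking at y ≈ −0.0275 (TCP), giving a middle ≈ −0.019. Moving back 2 mm and feeding in.

```bash
M='tcp|ft'; python3 -m crank '[[0,-0.007,0,0,0,0,-1],[-0.008,-0.0003,0,0,0,0,-1],[0,0,0,0,0,0,-1]]'|grep -E "$M"; python3 -m crank '[[-0.006,-0.0003,0,0,0,0,-1],[0,0,0,0,0,0,-1],[0,0,0,0,0,0,-1]]'|grep -E "$M"
```

```text
tcp_pos: [0.5703, -0.0194, 0.1445]
ft_force: [-0.1, -0.4, -3.0]
tcp_pos: [0.5689, -0.0194, 0.1446]
ft_force: [0.2, 0.4, -3.0]
```

```bash
M='tcp|ft'; python3 -m crank '[[-0.006,-0.0003,0,0,0,0,-1],[-0.004,-0.0002,0,0,0,0,-1],[0,0,0,0,0,0,-1]]'|grep -E "$M"; python3 -m crank '[[-0.006,-0.0003,0,0,0,0,-1],[-0.004,-0.0002,0,0,0,0,-1],[0,0,0,0,0,0,-1]]'|grep -E "$M"
```

```text
tcp_pos: [0.5657, -0.0195, 0.1446]
ft_force: [0.5, 0.1, -3.2]
tcp_pos: [0.5627, -0.0196, 0.1446]
ft_force: [0.2, 0.2, -2.5]
```

```bash
M='tcp|ft'; python3 -m crank '[[-0.006,-0.0003,0,0,0,0,-1],[-0.004,-0.0002,0,0,0,0,-1],[0,0,0,0,0,0,-1]]'|grep -E "$M"; python3 -m crank '[[-0.006,-0.0003,0,0,0,0,-1],[-0.004,-0.0002,0,0,0,0,-1],[0,0,0,0,0,0,-1]]'|grep -E "$M"
```

```text
tcp_pos: [0.5597, -0.0198, 0.1446]
ft_force: [-0.9, 0.5, -3.1]
tcp_pos: [0.5567, -0.0199, 0.1446]
ft_force: [0.1, -1.3, -2.6]
```

Home is expected at about 0.5495. I'll creep the rest and touch the blind end gently.

```bash
M='tcp|ft'; python3 -m crank '[[-0.006,-0.0003,0,0,0,0,-1],[-0.004,-0.0002,0,0,0,0,-1],[0,0,0,0,0,0,-1]]'|grep -E "$M"; python3 -m crank '[[-0.005,-0.0002,0,0,0,0,-1],[0,0,0,0,0,0,-1],[0,0,0,0,0,0,-1]]'|grep -E "$M";python3 -m crank '[[-0.003,-0.0002,0,0,0,0,-1],[0,0,0,0,0,0,-1],[0,0,0,0,0,0,-1]]'|grep -E "$M"
```

```text
tcp_pos: [0.5537, -0.0201, 0.1446]
ft_force: [0.4, 0.2, -2.2]
tcp_pos: [0.5525, -0.0202, 0.1446]
ft_force: [-0.5, -0.3, -2.6]
tcp_pos: [0.5516, -0.0202, 0.1446]
ft_force: [-0.9, 0.4, -1.8]
```

```bash
M='tcp|ft'; python3 -m crank '[[-0.003,0,0,0,0,0,-1],[0,0,0,0,0,0,-1],[0,0,0,0,0,0,-1]]'|grep -E "$M"; python3 -m crank '[[-0.002,0,0,0,0,0,-1],[0,0,0,0,0,0,-1],[0,0,0,0,0,0,-1]]'|grep -E "$M"
```

```text
tcp_pos: [0.5507, -0.0202, 0.1446]
ft_force: [-0.1, -0.7, -2.3]
tcp_pos: [0.5501, -0.0202, 0.1446]
ft_force: [0.9, -0.5, -3.2]
```

```bash
M='tcp|ft'; python3 -m crank '[[-0.002,0,0,0,0,0,-1],[0,0,0,0,0,0,-1],[0,0,0,0,0,0,-1]]'|grep -E "$M"; python3 -m crank '[[-0.002,0,0,0,0,0,-1],[0,0,0,0,0,0,-1],[0,0,0,0,0,0,-1]]'|grep -E "$M"
```

```text
tcp_pos: [0.5496, -0.0202, 0.1446]
ft_force: [-0.3, -0.1, -2.8]
tcp_pos: [0.5493, -0.0202, 0.1447]
ft_force: [3.6, 0.1, -2.4]
```

```bash
M='tcp|ft'; python3 -m crank '[[0,0,-0.003,0,0,0,-1],[0,0,0,0,0,0,-1],[0,0,0,0,0,0,-1]]'|grep -E "$M"; python3 -m crank '[[0,0,-0.002,0,0,0,-1],[0,0,0,0,0,0,-1],[0,0,0,0,0,0,-1]]'|grep -E "$M"
```

```text
tcp_pos: [0.5493, -0.0202, 0.1439]
ft_force: [2.9, -0.4, 1.7]
tcp_pos: [0.5493, -0.0203, 0.1438]
ft_force: [0.3, 0.1, 12.3]
```

The nose is at the blind end and the underside is on the ledge. Easing off, releasing and retreating.

```bash
python3 -m crank '[[0.0006,0,0.002,0,0,0,-1],[0,0,0,0,0,0,-1]]' 20; python3 -m crank '[[0,0,0,0,0,0,-0.5],[0,0,0,0,0,0,-0.2],[0,0,0,0,0,0,0],[0,0,0,0,0,0,0],[0,0,0,0,0,0,0],[0,0,0,0,0,0,0]]'; python3 -m crank '[[0,0,0.03,0,0,0,0],[0,0,0.07,0,0,0,0],[0,0,0.12,0,0,0,0],[0,0,0.13,0,0,0,0],[0,0,0.13,0,0,0,0],[0,0,0.05,0,0,0,0],[0,0,0,0,0,0,0],[0,0,0,0,0,0,0],[0,0,0,0,0,0,0]]'
python3 - <<'E'
from h import *
p,d=arm.camera("scene"); cv2.imwrite("pics/s6.png",cv2.resize(p[190:310,230:390],(800,600),interpolation=2)[:,:,::-1])
P=cloud("scene",d); m=(p.max(-1)<80)&(d>0)&(P[...,2]>.075)&(P[...,2]<.112)&(abs(P[...,0]-.55)<.04)&(abs(P[...,1]+.02)<.04)
print("grip",m.sum(),P[m].mean(0),P[m].max(0))
E
```

```text
clock: 16.77
tcp_pos: [0.5493, -0.0202, 0.1439]
orientation: [0.0, 0.691, 0.723, 0.0]
ft_force: [3.1, -1.1, 4.0]
gripper_width: 0.179
gripper_force: 60.2
clock: 17.27
tcp_pos: [0.549, -0.0202, 0.1436]
orientation: [-0.0, 0.691, 0.723, -0.0]
ft_force: [-0.8, -0.1, 0.2]
gripper_width: 0.5
gripper_force: 0.0
clock: 18.02
tcp_pos: [0.5486, -0.0202, 0.3025]
orientation: [-0.0, 0.691, 0.723, -0.0]
ft_force: [-1.1, 0.2, 0.3]
gripper_width: 0.5
gripper_force: 0.0
grip 152 [ 0.54577642 -0.02123577  0.09461445] [ 5.57935138e-01 -6.73264116e-05  1.09272381e-01]
```

View pics/s6.png

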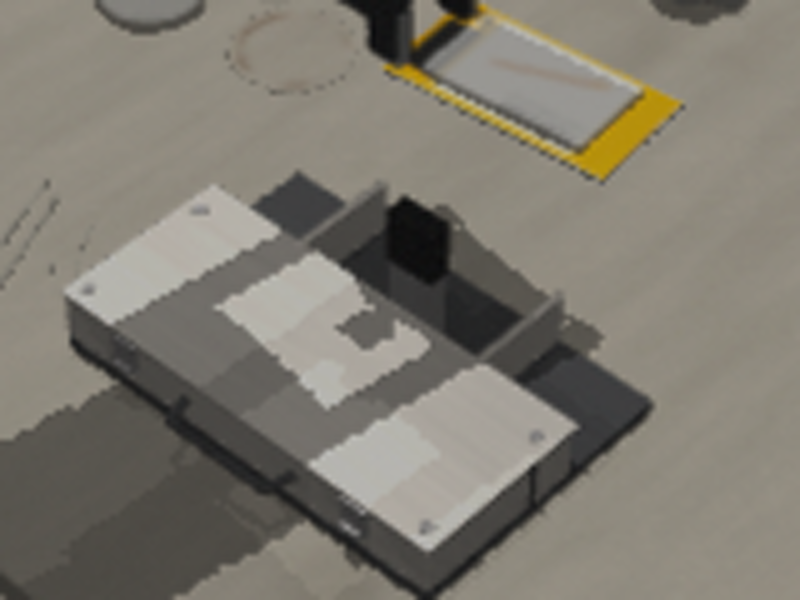

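The key stands upright close behind the lid edge (grip at crop (418,240)), released, with its top at about 0.106 m as expected. The gripper is clear, so I'm handing in.

```bash
python3 -c "
from cell import arm; print(arm.finish_job())"
```

```text
the job is handed in; nothing more can be done
None
```

The key stands upright and released in the slot, tongue felt home against the blind end with under 10 N measured on the face; the bystanders were not approached, and the job is handed in at about 18 s (no verdict came back).

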